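# Switch the foam cutter's supply to its other range, behind the pry-open cover

### The job

Change the range of the foam cutter's power supply: with the thin blade of the filling knife in the notch, lever its snap-shut top cover off the catch and swing the cover right open. Slide the small flush selector underneath to its far end (the two dots), press the cover shut until it catches, and leave the knife lying flat in its lane of the tool tray, beside the needle file. Leave the masking tape, sanding block and glue bottle where they are.

Things in the scene. Friction and masses are not known exactly. Their poses are not given: they have to be found in the camera images.
- supply: Grey steel power supply of the hot-wire foam cutter, 118 mm deep (x = -70 to 48) and 164 mm wide (y), too heavy to shift. Origin: on the bench under it; -x is its front panel (faces the robot). Its flat top, the deck, is at z = 72 mm. On the deck: a shallow hinged cover and two terminal posts (x = 36, y = +-70 mm, 19 mm high). A knob at y = -48, z = 36 mm stands 15 mm out of the front.
- deck_edge (a point): Middle of the deck's straight front edge (supply frame x = -70, y = 0, z = 72 mm), 22 mm in front of the cover's front wall, so that a bare ledge of deck lies before the cover: the edge to lever over.
- notch (a point): Pry notch, point on the deck at the middle of the outer face of the cover's front wall (supply frame x = -48, y = 0, z = 72 mm; axes as the supply, x points in). Here the wall's lower edge is cut away over 24 mm of width: a dark slot 5 mm high above the deck. The wall is 2.5 mm thick; behind it is free space as far as the selector's ridge.
- cover (a joint): Opening angle of the cover, rad: 0 shut, 1.36 fully open (front edge up and back). Two sprung catches free it when the front edge is raised about 3 mm (0.04 rad) with some 10 N; above 0.06 it is free and a stiff hinge (1 N at the front edge) keeps it at any angle. To shut it, press the top near its front edge down with about 11 to 15 N until it reads under 0.02; higher, it is not caught.
- cover_hinge (a point): Centre of the cover's hinge line (supply frame x = 34, y = 0, z = 75 mm), turning with the cover. In this frame the cover's flat outer top is at z = 15 mm, from x = -82 (front edge) to 0, y = -56 to 56 mm; roof and walls are 2.5 mm thick, the walls reach down to z = -2.5 mm. Opening turns it about its +y axis.
- cover_front (a point): Middle of the front upper edge of the cover, turns with it.
- selector (a joint): Range selector under the cover: a black slide flush with the deck, moving along supply +x, away from the front: 0 at the near end (one moulded dot), 0.008 m at the far end (two dots). About 3 N on its ridge pushes it over a sprung detent in the middle; then it drops to the far end by itself.
- ridge (a point): Top middle of the selector's only ridge, 3 (x) x 14 (y) mm, standing 4.7 mm proud of the deck; moves with the slide; axes as the supply. At 0 it is 36 mm behind the outer face of the cover's front wall. Nothing else stands within 28 mm of the middle line on the deck under the cover; two catch housings, 12 mm high, stand at y = +-30 to +-42 mm just behind the front wall.
- knife: Narrow filling knife, 160 mm long, about 60 g: wooden handle 85 x 18 (y) x 14 mm (z), then a stiff flat steel blade 75 x 14 x 2 mm (thin in z) at mid-height of the handle. Origin: centre of the handle's underside; x towards the tip; z up when it lies flat. It balances about 22 mm ahead of the origin; it can be gripped across the handle at x = 0 to 25 mm.
- knife_tip (a point): Middle of the blade's square end, axes as the knife: 117.5 mm ahead of the knife's origin and 7 mm above the handle's underside.
- tray: Shallow plywood tool tray 236 (x) x 124 (y) mm, does not move; floor 4 mm above the bench, walls 4 mm thick and 14 mm high. Origin: centre of its underside. A needle file, 13 mm thick, lies fixed in it along y = +46 mm; the knife's lane beside it is y = -58 to +38 mm. The knife lies there with its tip towards the tray's +x end, origin near x = -30, y = -12 mm.
- masking_tape: Roll of masking tape lying flat, 104 mm across, 25 mm high; bystander. Origin: centre of its underside.
- sanding_block: Brown cork sanding block 43 x 85 x 25 mm; bystander. Origin: centre of its underside.
- glue_bottle: White glue bottle with a long spout, 50 x 58 mm, 160 mm high, upright; bystander. Origin: centre of its underside.
- carton (a point): Not handled: the corner, nearest the middle of the bench, of the space taken by the big open cardboard carton that stands at the left end of the bench, 0.27 m high; keep clear of it when crossing from the left. Behind the supply, from about 0.72 m ahead of the robot, stand the white ribs of a model hull, 0.1 m high.

How it is judged (in metres and radians):
On the way, in this order (a step that is already met when the one before it is completed fails the run):
1. the knife levers the cover up off its catch (value of joint cover between 0.012 and 0.06 rad and contact force between knife and supply above 2 N).
2. the cover is swung right open (more than 0.9 rad) (value of joint cover above 0.9 rad), for 0.2 s.
3. with the cover open, the selector is at its far end (value of joint selector above 0.0065 m and value of joint cover above 0.6 rad), for 0.2 s.
At the end, for the whole second after the job is handed in: Cover shut and caught (under 0.02 rad); selector at its far end (over 6.5 mm); knife flat and still on the floor of the tray, its origin within 75 mm either way along the tray's x, -50 to 30 mm along its y and under 10 mm above the tray's origin, tilted under 0.12 rad (value of joint cover below 0.02 rad and value of joint selector above 0.0065 m and x of knife in the frame of tray between -0.075 and 0.075 m and y of knife in the frame of tray between -0.05 and 0.03 m and z of knife in the frame of tray below 0.01 m and angle between knife's own z axis and vertical below 0.12 rad and linear speed of knife below 0.02 m/s); the robot touches nothing.
It fails at once if the masking tape is moved more than 30 mm (distance of masking_tape from where it was at the start of the episode above 0.03 m).
It fails at once if the sanding block is moved more than 30 mm (distance of sanding_block from where it was at the start of the episode above 0.03 m).
It fails at once if the glue bottle is moved more than 30 mm (distance of glue_bottle from where it was at the start of the episode above 0.03 m).
It fails at once if the glue bottle is tipped (angle between glue_bottle's own z axis and vertical above 0.4 rad).
It also fails if it takes over 64 s, if anything falls off the work surface, if the arm or the gripper's body presses on something with over 40 N, if the wrist force passes 120 N, or if a joint passes its speed limit or range.

### The arm

A 6-joint arm with a two-finger parallel gripper is mounted at the origin on a cart in front of the work surface, level with it; the furniture and walls round the work are solid. World frame = base frame: x ahead of the robot, y to its left, z up, the work surface at z = 0. Lengths are in mm, angles in degrees, forces in N, time in s.
With the tool pointing down it reaches from about 350 to 850 mm from the base axis. Payload 8.1 kg.
Tool frame: the origin (TCP) lies midway between the tips of the shut fingers; the grasp point (between the pads) lies 19 mm behind it; z points along the fingers, y is the line along which they close (so a half turn about z gives the same grasp; the last joint's range is limited). The gripper opens to 85 mm and grips with 20 to 120 N. Pads are 22 mm wide; open, the fingers measure 114 mm over their backs; the gripper's body (76 mm by 85 mm) begins 54 mm behind the grasp point. The pads swing forward as they close: fully open they stand 13 mm farther back than shut.
Start: joints at [66.211, 7.471, 85.268, -0, 87.261, -4.893], TCP at [194.291, 567.676, 231.292] pointing down, gripper open.
Joint ranges: [-169.43, 169.43], [-51.17, 129.36], [1.28, 143.12], [-76.62, 256.62], [0, 156.53], [-152.29, 152.29]. Speed limits (degrees/s): [136.94, 136.94, 159.86, 180, 180, 180].

### API

Orientations are given as [roll, pitch, yaw] about the fixed x, y, z axes, in that order (R = Rz(yaw) Ry(pitch) Rx(roll)).
In Python, from bench import r gives the robot as it stands.
- The arm moves only by the shell command python3 steer.py 'ROWS' [FORCE]. ROWS is a JSON list of rows, 1 to 8 of them, each of 7 numbers: a rotation vector rx, ry, rz in units of 10 degrees, then dx, dy, dz in units of 20 mm, then the finger opening in mm; each row is the pose to reach, as a shift and turn from the pose commanded when the command began, along the tool's axes at that moment; what a row does not reach only later rows make up. A row lasts 1/8 s, in which the tool goes at most 62.5 mm and 10.7 degrees, less where a joint would pass 70% of its speed; a pose out of reach is approached as far as the arm can. The fingers move at their own pace and stop on an object; FORCE is the grip in N (left out, the last holds). Time passes only in rows, so rows that do not move let the fingers close. It prints the time, the measured TCP pose, the force, the opening and the grip force at its end. Input that does not fit is refused with a message, and nothing moves.
- r.sense(): the state, without advancing time (a new reading comes with each control period).
- r.snapshot(name): name is "scene" or "top" or "wrist"; returns a dict with "pixels" (400x640x3 uint8, blue, green, red), "fx", "fy", "cx", "cy" (pixels), "pose" (4x4, takes a point from camera to world coordinates). Camera axes: x right, y up, looking along -z (the intrinsics and any distortion apply to the point x, -y, -z); pixel columns grow to the right and rows downward; lengths in mm; the calibration is good to about 2 mm. A picture is of the moment at which its call begins. There is no depth.
- r.hand_in(): hands the job in; it is judged then, once.
The state is a dict: "time": time; "joint_pos": joint angles; "qd": joint speeds; "joint_efforts": joint torques, N m; "tool_pos": TCP position; "tcp_rot": TCP orientation; "ft_force": force on the tool from outside, world axes, zero at the start; "wrist_torque": the same for the moment, N m; "finger_gap": finger opening in mm; "grip_force": force on a finger pad.
Only numpy, scipy, OpenCV 4.12 (cv2) and the standard library are available. Lean on these libraries where they do the work, as an engineer would, in place of code of your own. Each camera call takes 0.05 s, during which the arm holds its last target. There are 200 camera calls.

## Working session

There is one attempt and no reset: what is moved stays moved. The work goes in short steps, Python scripts to look and compute and a shell command to move; the robot and the scene stay as the last step left them, time stands still between calls to the robot, and variables do not carry over. Pictures are saved under pics/ and viewed, at most 10 in all, crops included, and the job is handed in when it is done.

```bash
ls; mkdir -p pics; python3 - <<'E'
from bench import r
import cv2,numpy as np
print(r.sense())
for n in("top","scene"):
    s=r.snapshot(n); cv2.imwrite(f"pics/{n}0.png",s["pixels"]); print(n,s["fx"],s["fy"],s["cx"],s["cy"],np.round(s["pose"],4).tolist(),[k for k in s])
E
```

```text
bench.py
pics
steer.py
{'time': 0.0, 'joint_pos': array([ 6.62103415e+01,  7.51727918e+00,  8.53292298e+01,  2.37378693e-03,
        8.72614171e+01, -4.89410692e+00]), 'qd': array([-0.03437156, -0.00363699,  0.02398333, -0.04216317, -0.02420183,
       -0.01272817]), 'joint_efforts': array([ 1.25915329e-03, -5.69421566e+01, -5.00538754e+01, -3.71384558e-04,
        1.50290842e-02,  9.82346705e-06]), 'tool_pos': array([194.05875029, 567.17010121, 230.22227296]), 'tcp_rot': array([-1.79892670e+02, -1.15698651e-02,  1.61104322e+02]), 'ft_force': array([-0.09218616, -0.99045812,  0.54110383]), 'wrist_torque': array([ 0.02275799,  0.04439688, -0.02109105]), 'grip_force': 0.0, 'finger_gap': 85.7096964059805}
top 456.8123671352113 456.8123671352113 325.1236338681314 201.68709410041242 [[-0.0085, 0.9981, -0.0612, 478.8058], [-1.0, -0.0086, -0.0022, -46.6601], [-0.0028, 0.0612, 0.9981, 1552.6611], [0.0, 0.0, 0.0, 1.0]] ['pixels', 'fx', 'fy', 'cx', 'cy', 'pose']
scene 415.2811747493909 415.2811747493909 320.3148082448722 202.83793371733768 [[-0.9638, -0.118, 0.2391, 903.5948], [0.2663, -0.472, 0.8404, 1247.1927], [0.0137, 0.8737, 0.4863, 916.163], [0.0, 0.0, 0.0, 1.0]] ['pixels', 'fx', 'fy', 'cx', 'cy', 'pose']
```
View pics/top0.png

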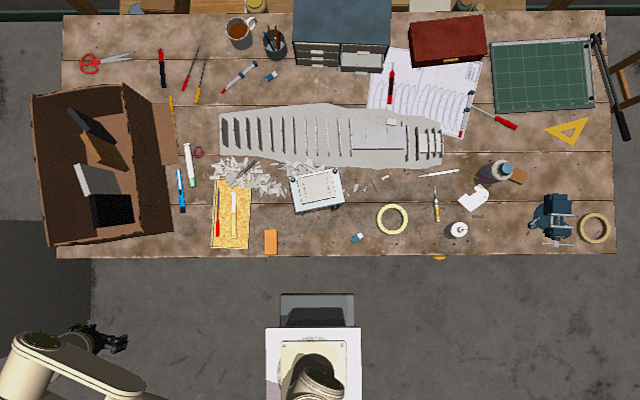

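View pics/scene0.png

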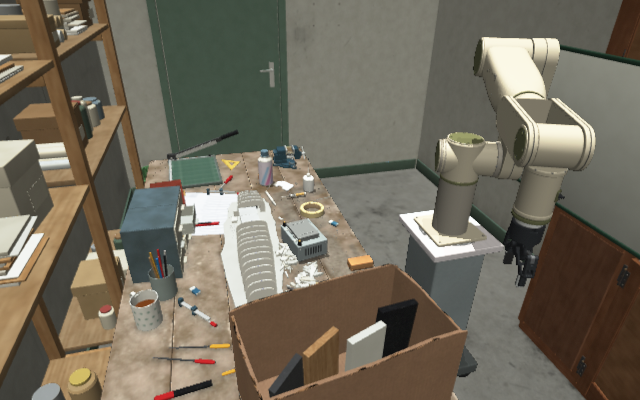

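Top view: supply near px (318,190), turned slightly; tray (230,213) with red file on left and knife (yellow handle) at (234,215); sanding block (270,242), tape (392,219), carton at left up to column ~172. The scene view confirms the layout.

```bash
cat > h.py <<'E'
from bench import r
import cv2,numpy as np
from scipy.spatial.transform import Rotation as R
def ray(s,u,v):
    d=np.array([(u-s["cx"])/s["fx"],-(v-s["cy"])/s["fy"],-1]); P=np.array(s["pose"])
    return P[:3,3],P[:3,:3]@d
def plane(s,u,v,z):
    o,d=ray(s,u,v); return o+d*(z-o[2])/d[2]
def proj(s,p):
    P=np.array(s["pose"]); c=P[:3,:3].T@(np.asarray(p,float)-P[:3,3])
    return np.array([s["cx"]+s["fx"]*c[0]/-c[2], s["cy"]+s["fy"]*c[1]/c[2]])
def tri(obs):  # [(snap,u,v)...]
    A=np.zeros((3,3));b=np.zeros(3)
    for s,u,v in obs:
        o,d=ray(s,u,v); d=d/np.linalg.norm(d); M=np.eye(3)-np.outer(d,d); A+=M;b+=M@o
    x=np.linalg.solve(A,b); return x,[proj(s,x)-(u,v) for s,u,v in obs]
def tool():
    s=r.sense(); return s["tool_pos"],R.from_euler("xyz",s["tcp_rot"],degrees=True).as_matrix()
def rows(pos,rot):  # rows needed: delta from the current tool
    p,M=tool(); return np.round(R.from_matrix(M.T@rot).as_rotvec(degrees=True),2),np.round(M.T@(np.asarray(pos)-p),2)
def save(name,file,crop=None,scale=1):
    s=r.snapshot(name); im=s["pixels"]
    np.save("pics/"+file+".npy",s,allow_pickle=True)
    if crop: x0,y0,x1,y1=crop; im=cv2.resize(im[y0:y1,x0:x1],None,fx=scale,fy=scale,interpolation=cv2.INTER_CUBIC)
    cv2.imwrite("pics/"+file+".png",im); return s
def load(file): return np.load("pics/"+file+".npy",allow_pickle=True).item()
E
python3 - <<'E'
from h import *
s=save("top","top1")
for n,u,v,z in [("tray",230,213,10),("supply",318,190,80),("carton",172,232,0),("sand",270,242,20),("tape",392,219,20),("t1",211,247,14),("t2",249,247,14),("t3",214,179,14),("handle low",234,237,14),("tip",234,192,10)]: print(n,np.round(plane(s,u,v,z)))
w=r.snapshot("wrist"); p,M=tool(); P=np.array(w["pose"]); print(w["fx"],np.round(M.T@(P[:3,3]-p)),np.round(M.T@P[:3,:3],3),np.round(M,2))
E
```

```text
tray [538. 279.  10.]
supply [607. -21.  80.]
carton [475. 477.   0.]
sand [439. 142.  20.]
tape [ 513. -267.   20.]
t1 [424. 341.  14.]
t2 [423. 214.  14.]
t3 [653. 333.  14.]
handle low [457. 264.  14.]
tip [609. 265.  10.]
352.43609580228866 [  71.   -1. -142.] [[-0.     0.958  0.285]
 [ 1.     0.     0.001]
 [ 0.001  0.285 -0.958]] [[-0.95  0.32 -0.  ]
 [ 0.32  0.95 -0.  ]
 [ 0.   -0.   -1.  ]]
```

The rows are not in the units I measure in: shifts go in units of 20 mm and turns go in units of 10 degrees. I convert before sending: -214 mm is -10.7, -200 mm is -10, -19 degrees is -1.9.

```bash
python3 steer.py '[[0, 0, -0.4, -2.5, -1.8, -0.7, 85], [0, 0, -0.8, -5, -3.6, -1.35, 85], [0, 0, -1.2, -7.5, -5.4, -2, 85], [0, 0, -1.6, -10, -7.2, -2.7, 85], [0, 0, -1.9, -12.5, -9, -3.35, 85], [0, 0, -1.9, -14.55, -10.7, -4, 85], [0, 0, -1.9, -14.55, -10.7, -4, 85]]' | tail -3; python3 - <<'E'
from h import *
s=save("wrist","w1"); print(tool())
E
```

```text
ft_force: [-0.2, 0.9, -0.6]
finger_gap: 85.2
grip_force: 0.0
(array([401.30513304, 269.75451369, 311.7936378 ]), array([[-9.99997264e-01,  2.17400420e-03,  8.63670458e-04],
       [ 2.17457837e-03,  9.99997415e-01,  6.64419281e-04],
       [-8.62223775e-04,  6.66295582e-04, -9.99999406e-01]]))
```

View pics/w1.png

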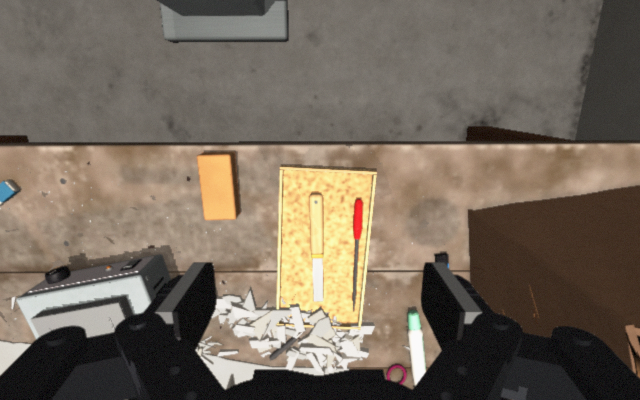

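Scaled: -240 mm is -12, -30 mm is -1.5.

```bash
python3 steer.py '[[0, 0, 0, 0.25, -3, -0.25, 85], [0, 0, 0, 0.5, -6, -0.5, 85], [0, 0, 0, 0.75, -9, -0.75, 85], [0, 0, 0, 1, -12, -1, 85], [0, 0, 0, 1.05, -14.5, -1.5, 85], [0, 0, 0, 1.05, -14.5, -1.5, 85]]' | tail -3; python3 - <<'E'
from h import *
s=save("wrist","w2"); print(tool())
E
```

```text
ft_force: [-0.1, 0.5, -0.2]
finger_gap: 85.1
grip_force: 0.0
(array([379.86189028, -19.19270027, 341.12997365]), array([[-9.99999895e-01,  4.58152567e-04,  2.01068700e-05],
       [ 4.58162984e-04,  9.99999759e-01,  5.21176327e-04],
       [-1.98680869e-05,  5.21185485e-04, -9.99999864e-01]]))
```

View pics/w2.png

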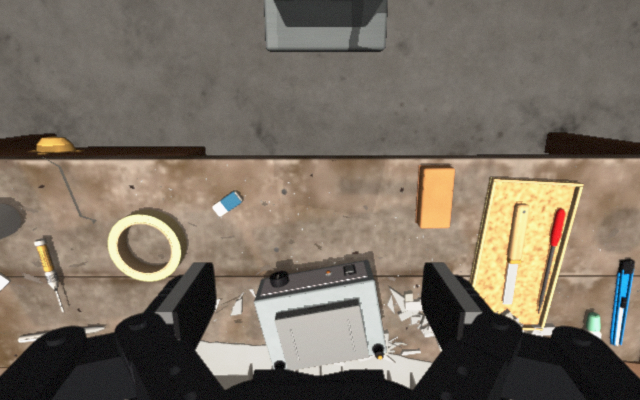

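View w2: supply deck front edge (258,298)-(375,278), cover (278,318)-(368,360), knob (279,277); tray (475-580,180-325), knife handle (520,205) to tip (508,303); tape (145,247), sanding block (436,197).

```bash
python3 - <<'E'
from h import *
def crop(f,x0,y0,w,h,k):
    im=cv2.resize(load(f)["pixels"][y0:y0+h,x0:x0+w],None,fx=k,fy=k,interpolation=cv2.INTER_CUBIC)
    for x in range((x0+9)//10*10,x0+w,10): cv2.line(im,(int((x-x0+.5)*k),0),(int((x-x0+.5)*k),5 if x%50 else 14),(255,0,255),1)
    for y in range((y0+9)//10*10,y0+h,10): cv2.line(im,(0,int((y-y0+.5)*k)),(5 if y%50 else 14,int((y-y0+.5)*k)),(255,0,255),1)
    return im
a=crop("w2",245,252,150,123,4)      # 600x492
b=crop("w1",300,185,50,123,4)       # 200x492
cv2.imwrite("pics/m1.png",np.hstack([a,b]))
E
```

```text
(no output)
```

View pics/m1.png

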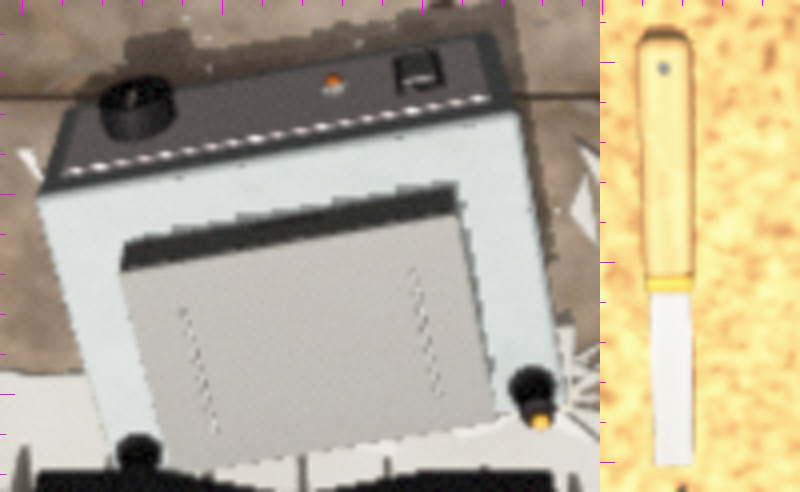

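Mosaic: deck front corners at w2 px (254,300.5) and (375,278.5); cover top front edge (275,319)-(358.5,305); rear right (368.5,353.5). Knife in w1: butt (316,193), ferrule end (317.5,257), tip (318.5,301.5).

```bash
python3 - <<'E'
from h import *
from scipy.optimize import least_squares
w1,w2=load("w1"),load("w2")
def blade(s,x0,y0,x1,y1):
    im=s["pixels"][y0:y1,x0:x1]; h=cv2.cvtColor(im,cv2.COLOR_BGR2HSV)
    m=((h[...,1]<45)&(h[...,2]>150)).astype(np.uint8)
    n,l,st,c=cv2.connectedComponentsWithStats(m); i=1+np.argmax(st[1:,4]); ys,xs=np.where(l==i)
    (cx,cy),(w,hh),a=cv2.minAreaRect(np.c_[xs,ys].astype(np.float32))
    B=cv2.boxPoints(((cx,cy),(w,hh),a)); B=B[np.argsort(B[:,1])]
    return B[:2].mean(0)+(x0,y0-.5),B[2:].mean(0)+(x0,y0+.5)
e1=blade(w1,305,240,335,308); e2=blade(w2,495,245,530,308); print(e1,e2)
for i in (0,1): print(["root","tip"][i],tri([(w1,*e1[i]),(w2,*e2[i])]))
print("butt",plane(w1,316,193.5,18),plane(w2,520.5,204,18))
obs=[((-70,-82,72),(254.2,300.4)),((-70,82,72),(375.1,278.7)),((-48,-56,90),(275.1,319.1)),((-48,56,90),(358.4,304.9)),((34,56,90),(368.4,353.6))]
def T(q,p): c,s_=np.cos(q[2]),np.sin(q[2]); return np.array([q[0]+c*p[0]-s_*p[1],q[1]+s_*p[0]+c*p[1],p[2]+q[3]])
f=lambda q:np.concatenate([proj(w2,T(q,p))-o for p,o in obs])
a=least_squares(f,[600,-20,.17,0]); print("supply",a.x,np.rad2deg(a.x[2]),np.round(f(a.x),1))
for n,p in [("edge",(-70,0,72)),("notch",(-48,0,72)),("hinge",(34,0,75)),("deckR",(-70,82,72))]: print(n,np.round(T(a.x,p),1),proj(w1,T(a.x,p)))
for n,u,v in [("tray c1",491,177),("c2",582,184)]: print(n,plane(w2,u,v,14))
for n,u,v in [("tray c1",280,166.5),("c2",376,171.5),("c3",361,328),("c4",277,328)]: print(n,plane(w1,u,v,14))
E
```

```text
(array([317. , 258.5]), array([317. , 300.5])) (array([512.80635643, 263.00867081]), array([506.64450836, 304.06069946]))
root (array([543.48390979, 264.55795964,  10.77805397]), [array([ 0.00987536, -0.54942441]), array([0.03446694, 0.51488395])])
tip (array([609.73111809, 264.20319746,  12.89816299]), [array([-0.00556617,  0.41963595]), array([-0.04902241, -0.39445038])])
butt [449.34109311 263.77206208  18.        ] [449.50303024 256.7358867   18.        ]
supply [ 6.24554229e+02 -1.51648751e+01  1.98934510e-01 -9.53578655e+00] 11.398107823909113 [ 0.3 -0.1 -1.4  0.   0.3 -0.5  0.4 -1.   0.4  1.6]
edge [555.9 -29.   62.5] [ 82.36493843 285.94230599]
notch [577.5 -24.7  62.5] [ 89.12569849 301.0527544 ]
hinge [657.9  -8.4  65.5] [111.49311162 355.44807526]
deckR [539.7  51.4  62.5] [144.65306046 274.06697295]
tray c1 [412.22248277 212.7993247   14.        ]
c2 [422.29308639 338.64167781  14.        ]
tray c1 [414.80346594 218.33432686  14.        ]
c2 [421.74141081 340.24778873  14.        ]
c3 [654.39208232 328.31534194  14.        ]
c4 [653.91841902 205.49974526  14.        ]
```

```bash
python3 steer.py '[[0, 0, 0, -1, 2.25, 1, 85], [0, 0, 0, -2, 4.5, 2.5, 85], [0, 0, 0, -3, 6.75, 4, 85], [0, 0, 0, -4, 9, 6, 85], [0, 0, 0, -5, 11.25, 8, 85], [0, 0, 0, -5.9, 13.25, 10, 85], [0, 0, 0, -6.25, 14.15, 11.05, 85], [0, 0, 0, -6.25, 14.15, 11.05, 85]]' 80| tail -3; python3 - <<'E'
from h import *
s=save("wrist","w3"); p,M=tool(); print(p)
im=s["pixels"][:395]; h=cv2.cvtColor(im,cv2.COLOR_BGR2HSV)
print(np.round([proj(s,q) for q in [(449.4,264,18),(491,264,18),(535,264,18),(611,264.3,12)]]))
E
```

```text
ft_force: [0.6, -0.8, 0.1]
finger_gap: 85.0
grip_force: 0.0
[502.03666453 266.0816557  118.76677284]
[[316. 130.]
 [316. 190.]
 [316. 247.]
 [316. 330.]]
```

View pics/w3.png

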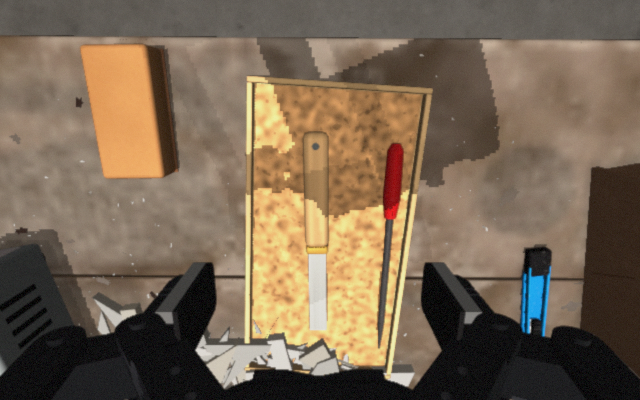

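w3: knife butt (315.5,132), tip (318,330), predicted to within 2 px; file handle 79 px to the right, so I approach with a narrower opening.

Scaled: -2 mm is -0.1, 113 mm is 5.65.

```bash
python3 steer.py '[[0, 0, 0, -0.1, -0.09, 1.5, 40], [0, 0, 0, -0.1, -0.09, 3.5, 40], [0, 0, 0, -0.1, -0.09, 5, 40], [0, 0, 0, -0.1, -0.09, 5.6, 40], [0, 0, 0, -0.1, -0.09, 5.65, 40]]' | tail -5; python3 steer.py '[[0, 0, 0, 0, 0, 0, 10], [0, 0, 0, 0, 0, 0, 10], [0, 0, 0, 0, 0, 0, 10], [0, 0, 0, 0, 0, 0, 10]]' 80
```

```text
tool_pos: [506.3, 262.5, 8.0]
tcp_rot: [180.0, 0.0, -179.9]
ft_force: [-1.1, -0.3, -0.4]
finger_gap: 40.1
grip_force: 0.0
time: 4.1
tool_pos: [507.9, 263.1, 9.6]
tcp_rot: [179.9, 0.2, -179.9]
ft_force: [-1.6, -0.7, 5.7]
finger_gap: 15.3
grip_force: 79.1
```

Scaled: -110 mm is -5.5, 106 mm is 5.3.

```bash
python3 steer.py '[[0, 0, 0, 0, 0, -1.5, 10], [0, 0, 0, 0.75, 0, -4.25, 10], [0, 0, 0, 2, -1.5, -6.5, 10], [0, 0, 0, 3, -3.5, -8.75, 10], [0, 0, 0, 4, -5.5, -10.75, 10], [0, 0, 0, 4.75, -7.5, -12.5, 10], [0, 0, 0, 5.3, -9.5, -14.25, 10], [0, 0, 0, 5.3, -9.5, -14.25, 10]]' | tail -5;python3 - <<'E'
from h import *
save("wrist","w4"); print(tool()[0])
E
python3 steer.py '[[0, 0, 0, 0, -3, 0, 10], [0, 0, 0, 0, -6, 0, 10], [0, 0, 0, 0, -9, 0, 10], [0, 0, 0, 0, -10, 0, 10], [0, 0, 0, 0, -10, 0, 10]]' | tail -5;python3 - <<'E'
from h import *
save("wrist","w5"); print(tool()[0])
a,b=load("w4")["pixels"],load("w5")["pixels"]
cv2.imwrite("pics/m2.png",np.vstack([np.hstack([a,b])[:,:]]) if 0 else cv2.resize(np.vstack([a[190:380],b[190:380]]),(800,475),interpolation=cv2.INTER_CUBIC))
E
```

```text
tool_pos: [401.9, 70.3, 296.9]
tcp_rot: [-180.0, 0.5, 179.9]
ft_force: [0.5, 0.6, -1.1]
finger_gap: 15.7
grip_force: 78.5
[401.51384559  71.38381783 294.7601885 ]
tool_pos: [400.8, -128.2, 291.0]
tcp_rot: [179.9, -0.1, 180.0]
ft_force: [0.2, 0.8, -0.5]
finger_gap: 15.4
grip_force: 78.6
[ 400.93318473 -127.26129971  291.17976846]
```

View pics/m2.png

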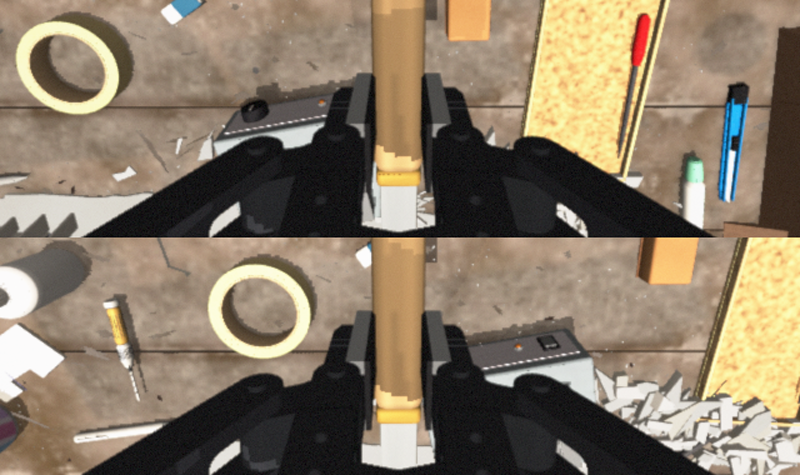

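m2: w4 shows the deck's left front corner near (170,302) and the orange lamp (258,272); w5 shows the right front corner near (472,285.5) and lamp (414,278). Knife held straight.

```bash
python3 - <<'E'
from h import *
from scipy.optimize import least_squares
S={k:load(k) for k in("w1","w2","w4","w5")}
def led(s,u,v):
    u,v=int(u),int(v); im=s["pixels"][v-6:v+7,u-6:u+7].astype(float); w=np.clip(im[...,2]-im[...,0]-60,0,None)
    yy,xx=np.mgrid[-6:7,-6:7]; return ((w*xx).sum()/w.sum()+u,(w*yy).sum()/w.sum()+v)
L=[(S["w2"],*led(S["w2"],328,273)),(S["w4"],*led(S["w4"],258,272)),(S["w5"],*led(S["w5"],414,278))]
print([x[1:] for x in L],tri(L))
def sub(s,u,v):
    g=cv2.cvtColor(s["pixels"],cv2.COLOR_BGR2GRAY); return cv2.cornerSubPix(g,np.array([[[u,v]]],np.float32),(4,4),(-1,-1),(3,50,.01))[0,0]
o={}
for n,k,u,v in [("Lc","w2",254.2,300.4),("Lc","w4",170,302),("Rc","w2",375.1,278.7),("Rc","w5",472,285.6)]:
    q=sub(S[k],u,v); print(n,k,q); o.setdefault(n,[]).append((S[k],*q))
A={n:tri(v) for n,v in o.items()}; print(A)
# joint fit with free z and LED free
obs=[((-70,-82,72),x) for x in o["Lc"]]+[((-70,82,72),x) for x in o["Rc"]]+[((-48,-56,90),(S["w2"],275.1,319.1)),((-48,56,90),(S["w2"],358.4,304.9)),((34,56,90),(S["w2"],368.4,353.6))]
def T(q,p): c,s_=np.cos(q[2]),np.sin(q[2]); return np.array([q[0]+c*p[0]-s_*p[1],q[1]+s_*p[0]+c*p[1],p[2]+q[3]])
f=lambda q:np.concatenate([proj(x[0],T(q,p))-x[1:] for p,x in obs])
for lock in(0,1):
    g=(lambda q:f([*q,0])) if lock else f
    a=least_squares(g,[610,-20,.17]+([] if lock else [0]),loss="soft_l1"); q=[*a.x[:3],0 if lock else a.x[3]]
    print(lock,np.round(q,3),np.rad2deg(q[2]),np.round(f(q),1))
    for n,p in [("edge",(-70,0,72)),("notch",(-48,0,72))]: print(n,np.round(T(q,p),1))
E
```

```text
[(np.float64(327.79256965944273), np.float64(271.7120743034056)), (np.float64(256.783185840708), np.float64(270.99778761061947)), (np.float64(414.20037807183365), np.float64(276.42533081285444))] (array([542.66913277,  -9.28259231,  37.12453312]), [array([-0.02452002,  0.09168074]), array([ 0.0156826 , -0.05474203]), array([ 0.01288522, -0.04758533])])
Lc w2 [253.86723 300.67563]
Lc w4 [169.14473 303.60986]
Rc w2 [373.9797  280.00497]
Rc w5 [471.96136 285.56296]
{'Lc': (array([ 564.62807232, -107.54241334,   75.78677308]), [array([0.00372368, 0.17602422]), array([ 0.00698096, -0.19678372])]), 'Rc': (array([540.65960097,  51.54248703,  63.75901631]), [array([ 0.00183057, -0.1690411 ]), array([0.00874011, 0.19184101])])}
0 [ 6.23513e+02 -1.61220e+01  1.96000e-01 -6.14300e+00] 11.216279684697254 [-0.4  0.1  1.8 -0.4 -0.3 -0.6  0.2 -0.2 -0.7  0.3  0.1 -0.2  0.   2.8]
edge [554.9 -29.7  65.9]
notch [576.4 -25.5  65.9]
1 [ 6.19818e+02 -1.63580e+01  1.95000e-01  0.00000e+00] 11.156921241551567 [-1.5  0.2 -0.8 -0.3  0.4 -0.7  2.7 -0.3 -1.6  0.6  0.5  0.   0.5  3.8]
edge [551.1 -29.9  72. ]
notch [572.7 -25.6  72. ]
```

Scaled: 211 mm is 10.55, 90 mm is 4.5, -11.1 degrees is -1.11.

```bash
python3 steer.py '[[0, 0, -0.4, -0.3, 0.8, 2.25, 10], [0, 0, -0.8, -0.6, 1.6, 4.5, 10], [0, 0, -1.11, -0.9, 2.4, 6.75, 10], [0, 0, -1.11, -1.25, 3.2, 9, 10], [0, 0, -1.11, -1.55, 3.7, 10.55, 10], [0, 0, -1.11, -1.55, 3.7, 10.55, 10], [0, 0, -1.11, -1.55, 3.7, 10.55, 10]]' | tail -5;python3 - <<'E'
from h import *
print(r.sense()["time"],tool()[0],r.sense()["tcp_rot"]); s=save("wrist","w6")
E
```

```text
tool_pos: [432.5, -53.2, 82.5]
tcp_rot: [-180.0, 0.0, -168.7]
ft_force: [0.6, 0.1, 1.0]
finger_gap: 15.2
grip_force: 78.6
6.7 [432.46488397 -53.24940173  82.48520966] [-1.79975191e+02  4.98989474e-02 -1.68706726e+02]
```

View pics/w6.png

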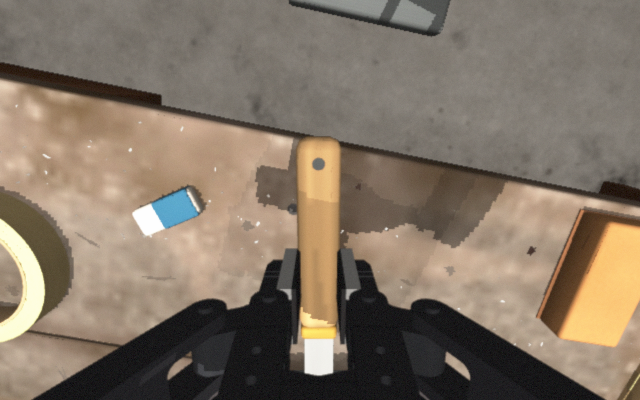

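w6 shows the knife straight in the grip (butt at (319,140)), the supply hidden behind the hand; I'll find the wall by touch.

Scaled: -35 mm is -1.75, -33 mm is -1.65.

```bash
python3 steer.py '[[0, 0, 0, -0.75, 0, 0, 10], [0, 0, 0, -1.5, 0, 0, 10], [0, 0, 0, -1.65, 0, 0, 10], [0, 0, 0, -1.75, 0, 0, 10]]' | grep -E "pos|force";python3 steer.py '[[0, 0, 0, -0.1, 0, 0, 10], [0, 0, 0, -0.1, 0, 0, 10]]'| grep -E "pos|force"; python3 steer.py '[[0, 0, 0, -0.1, 0, 0, 10], [0, 0, 0, -0.1, 0, 0, 10]]'| grep -E "pos|force"
```

```text
tool_pos: [466.6, -47.3, 82.2]
ft_force: [0.2, 0.1, -0.2]
grip_force: 78.6
tool_pos: [468.1, -46.6, 81.4]
ft_force: [-0.2, 0.0, 0.0]
grip_force: 78.6
tool_pos: [470.2, -46.2, 81.3]
ft_force: [1.1, -0.6, -2.0]
grip_force: 78.6
```

```bash
for i in 1 2 3; do python3 steer.py '[[0, 0, 0, -0.075, 0, 0, 10], [0, 0, 0, -0.075, 0, 0, 10]]'| grep -E "pos|ft_force"; done
```

```text
tool_pos: [471.7, -45.9, 81.3]
ft_force: [-0.1, 0.6, -0.9]
tool_pos: [472.5, -45.6, 81.0]
ft_force: [-3.7, -0.0, -0.4]
tool_pos: [472.6, -45.5, 80.3]
ft_force: [-9.1, -2.3, 1.9]
```

Scaled: 10 mm is 0.5, 2 mm is 0.1, 3 degrees is 0.3.

```bash
python3 steer.py '[[0, 0, 0, 0.3, 0, 0, 10], [0, 0.3, 0, 0.5, 0, 0, 10], [0, 0.3, 0, 0.5, 0, 0.1, 10], [0, 0.3, 0, 0.5, 0, 0.1, 10]]' | grep -E "pos|ft_force"; for i in 1 2 3; do python3 steer.py '[[0, 0, 0, 0, 0, 0.06, 10], [0, 0, 0, 0, 0, 0.06, 10]]'| grep -E "pos|ft_force"; done
```

```text
tool_pos: [464.9, -47.1, 79.1]
ft_force: [0.2, -0.1, -0.4]
tool_pos: [464.6, -47.3, 78.0]
ft_force: [-0.3, -0.9, -1.7]
tool_pos: [464.7, -47.3, 76.9]
ft_force: [-0.5, 0.8, -0.3]
tool_pos: [464.7, -47.3, 75.8]
ft_force: [-1.5, -0.9, 0.2]
```

```bash
for i in 1 2 3; do python3 steer.py '[[0, 0, 0, 0, 0, 0.05, 10], [0, 0, 0, 0, 0, 0.05, 10]]'| grep -E "pos|ft_force"; done
```

```text
tool_pos: [464.7, -47.4, 74.9]
ft_force: [-0.2, -0.2, 2.3]
tool_pos: [464.6, -47.4, 73.9]
ft_force: [-1.7, 0.2, 2.9]
tool_pos: [464.6, -47.4, 72.8]
ft_force: [-1.8, -0.3, 4.9]
```

Scaled: -12 mm is -0.6, -8 mm is -0.4.

```bash
python3 steer.py '[[0, 0, 0, 0, 0, -0.065, 10], [0, 0, 0, -0.2, 0, -0.075, 10], [0, 0, 0, -0.4, 0, -0.085, 10], [0, 0, 0, -0.6, 0, -0.095, 10], [0, 0, 0, -0.6, 0, -0.095, 10]]' | grep -E "pos|ft_force"; python3 steer.py '[[0, 0, 0, -0.2, 0, -0.01, 10], [0, 0, 0, -0.4, 0, -0.02, 10], [0, 0, 0, -0.4, 0, -0.02, 10]]' | grep -E "pos|ft_force"
```

```text
tool_pos: [476.9, -44.9, 74.1]
ft_force: [-0.4, 0.1, 3.1]
tool_pos: [484.7, -43.4, 74.1]
ft_force: [0.5, 0.3, 3.8]
```

Tip is ~12 mm through the notch. Now lever over the deck edge.

Scaled: -1 mm is -0.05, 14.4 mm is 0.72, -10 degrees is -1.

```bash
python3 steer.py '[[0, -0.2, 0, -0.01, 0, 0.2, 10], [0, -0.5, 0, -0.03, 0, 0.41, 10], [0, -0.75, 0, -0.05, 0, 0.57, 10], [0, -1, 0, -0.08, 0, 0.72, 10], [0, -1, 0, -0.08, 0, 0.72, 10]]' 110| grep -E "pos|rot|force"; python3 - <<'E'
from h import *
print(r.sense()["wrist_torque"]); save("wrist","w7")
E
```

```text
tool_pos: [485.9, -43.4, 60.5]
tcp_rot: [-180.0, 7.2, -168.8]
ft_force: [-2.2, 0.3, 7.8]
grip_force: 111.2
[ 0.26200928 -0.29981259  0.15236566]
```

```bash
python3 steer.py '[[0, -0.25, 0, -0.01, 0, 0.15, 10], [0, -0.5, 0, -0.03, 0, 0.3, 10], [0, -0.5, 0, -0.03, 0, 0.3, 10]]' | grep -E "pos|rot|force";python3 steer.py '[[0, -0.25, 0, -0.01, 0, 0.15, 10], [0, -0.5, 0, -0.03, 0, 0.3, 10], [0, -0.5, 0, -0.03, 0, 0.3, 10]]' | grep -E "pos|rot|force"; python3 - <<'E'
from h import *
save("wrist","w7");save("scene","s1")
E
```

```text
tool_pos: [487.3, -43.2, 54.7]
tcp_rot: [-179.9, 12.2, -168.8]
ft_force: [-2.4, 0.4, 7.2]
grip_force: 111.2
tool_pos: [488.8, -43.0, 48.7]
tcp_rot: [-179.9, 17.2, -168.8]
ft_force: [-3.4, -0.6, 6.8]
grip_force: 111.2
```

```bash
python3 steer.py '[[0, -0.25, 0, -0.01, 0, 0.15, 10], [0, -0.5, 0, -0.03, 0, 0.3, 10], [0, -0.5, 0, -0.03, 0, 0.3, 10]]' | grep -E "pos|rot|force";python3 steer.py '[[0, -0.25, 0, -0.01, 0, 0.15, 10], [0, -0.5, 0, -0.03, 0, 0.3, 10], [0, -0.5, 0, -0.03, 0, 0.3, 10]]' | grep -E "pos|rot|force"; python3 - <<'E'
from h import *
s=save("scene","s2"); w=save("wrist","w8")
print(proj(s,(572,-25,85)))
im=cv2.resize(s["pixels"][205:275,265:345],None,fx=5,fy=5,interpolation=cv2.INTER_CUBIC)
w_=w["pixels"][:,120:520]
cv2.imwrite("pics/m3.png",np.hstack([im,cv2.resize(w_,(350,350))]))
E
```

```text
tool_pos: [491.0, -42.7, 43.1]
tcp_rot: [-179.9, 22.2, -168.8]
ft_force: [-3.8, -0.2, 8.2]
grip_force: 111.2
tool_pos: [493.7, -42.3, 37.7]
tcp_rot: [-179.9, 27.2, -168.8]
ft_force: [-5.1, -0.8, 7.4]
grip_force: 111.3
[312.12963367 225.99069969]
```

View pics/m3.png

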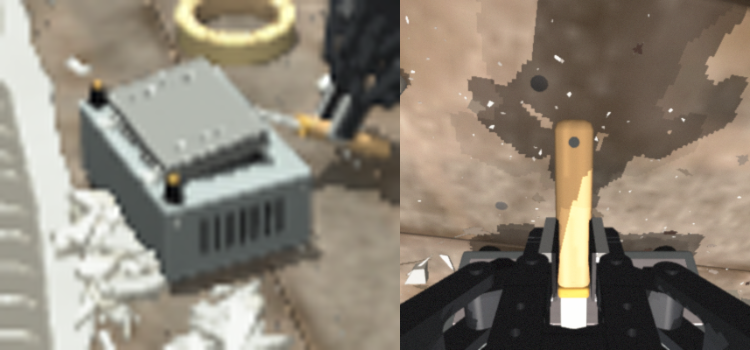

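The scene crop shows the cover standing clear of its catches at the front (dark wedge under the side wall, crop px ~(260,155)), and the knife is still straight in the grip.

```bash
cat >> h.py <<'E'
YAW=np.deg2rad(11.2); ORG=np.array([573.5+48*np.cos(YAW),-25.5+48*np.sin(YAW),0])
RS=R.from_euler("z",YAW).as_matrix()
TIP=np.array([-103,0,-4.])
def sup(x,y,z): return ORG+RS@np.array([x,y,z])
def pose(x,y,z,pitch):  # tip centre in supply frame, nose-up pitch -> tool pos, rot
    M=RS@R.from_euler("y",-pitch,degrees=True).as_matrix()@np.diag([-1.,1,-1])
    return sup(x,y,z)-M@TIP,M
def tipnow():
    p,M=tool(); return RS.T@(p+M@TIP-ORG)
E
python3 - <<'E'
from h import *
print(ORG,tipnow())
for t in [(-30,0,100,20),(-20,0,106,12),(-8,0,120,5),(7,0,131,0),(24,0,137,0),(28,0,138,0)]: print(t,*rows(*pose(*t)))
E
```

```text
[620.58584746 -16.17675114   0.        ] [-39.66425207  -0.97640029  88.22436175]
(-30, 0, 100, 20) [-0.08  7.09 -0.02] [-14.26   0.94 -18.83]
(-20, 0, 106, 12) [-0.08 15.09 -0.02] [-28.11   0.92 -33.83]
(-8, 0, 120, 5) [-0.08 22.09 -0.03] [-48.72   0.9  -52.9 ]
(7, 0, 131, 0) [-0.08 27.09 -0.03] [-70.51   0.89 -64.18]
(24, 0, 137, 0) [-0.08 27.09 -0.03] [-88.37   0.89 -61.78]
(28, 0, 138, 0) [-0.08 27.09 -0.03] [-92.39   0.9  -60.85]
```

The rows are not in the units I measure in: shifts go in units of 20 mm and turns go in units of 10 degrees. I convert before sending: -53 mm is -2.65, -49 mm is -2.45, 22 degrees is 2.2.

```bash
python3 steer.py '[[0, 0.4, 0, -0.35, 0.05, -0.5, 10], [0, 0.7, 0, -0.7, 0.05, -0.95, 10], [0, 1.1, 0, -1.05, 0.05, -1.3, 10], [0, 1.5, 0, -1.4, 0.05, -1.7, 10], [0, 1.85, 0, -1.9, 0.05, -2.15, 10], [0, 2.2, 0, -2.45, 0.05, -2.65, 10], [0, 2.2, 0, -2.45, 0.05, -2.65, 10]]'| grep -E "pos|rot|force"; python3 - <<'E'
from h import *
print(tipnow())
for t in [(7,0,131,0),(24,0,137,0),(28,0,138,0)]: print(t,*rows(*pose(*t)))
E
```

```text
tool_pos: [513.3, -36.7, 106.9]
tcp_rot: [-180.0, 5.1, -168.7]
ft_force: [0.3, -0.4, -1.0]
grip_force: 110.1
[ -6.94756081   0.8511243  119.97553899]
(7, 0, 131, 0) [-0.02  5.07  0.06] [-14.91  -0.76 -18.86]
(24, 0, 137, 0) [-0.02  5.07  0.06] [-32.38  -0.78 -23.33]
(28, 0, 138, 0) [-0.02  5.07  0.06] [-36.45  -0.78 -23.98]
```

```bash
python3 steer.py '[[0, 0.25, 0, -0.4, -0.04, -0.5, 10], [0, 0.5, 0, -0.75, -0.04, -0.95, 10], [0, 0.5, 0, -1.2, -0.04, -1.05, 10], [0, 0.5, 0, -1.6, -0.04, -1.15, 10], [0, 0.5, 0, -1.8, -0.04, -1.2, 10], [0, 0.5, 0, -1.8, -0.04, -1.2, 10], [0, 0.5, 0, -1.8, -0.04, -1.2, 10]]'| grep -E "pos|rot|force"; python3 - <<'E'
from h import *
print(tipnow()); s=save("scene","s3"); a=s["pixels"][205:275,265:345]; 
w=save("wrist","w9")
cv2.imwrite("pics/m4.png",cv2.resize(a,None,fx=6,fy=6,interpolation=cv2.INTER_CUBIC))
E
```

```text
tool_pos: [545.3, -31.2, 133.4]
tcp_rot: [-180.0, 0.0, -168.8]
ft_force: [0.1, 0.0, -0.7]
grip_force: 110.1
[ 2.62816793e+01 -8.13748792e-02  1.37470538e+02]
```

View pics/m4.png

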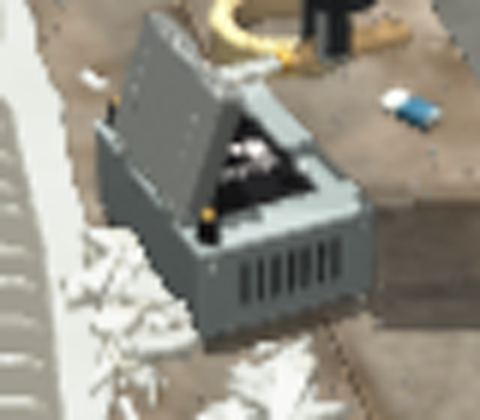

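The cover stands steeply open; its front edge corners are at crop (235,85) and (158,12). I'll get the angle from them.

```bash
python3 - <<'E'
from h import *
s=load("s3")
for th in (.8,.9,1.0,1.1,1.2,1.3,1.36):
    c,n=np.cos(th),np.sin(th); o=[]
    for y in(56,-56):
        x,z=-82,15; o+=list(proj(s,sup(34+c*x+n*z,y,75-n*x+c*z)))
    print(th,np.round((np.array(o)-[265,205,265,205])*6))
t=tipnow(); print(r.sense()["time"])
for q in [(0,0,115,0),(-40,0,100,0),(-45,0,80,-3),(-30,0,78,-3)]: print(q,*rows(*pose(*q)))
E
```

```text
0.8 [267. 100. 190.  15.]
0.9 [256.  97. 180.  12.]
1.0 [244.  95. 168.   9.]
1.1 [232.  94. 157.   8.]
1.2 [219.  94. 144.   8.]
1.3 [207.  95. 132.   9.]
1.36 [199.  97. 124.  10.]
15.725
(0, 0, 115, 0) [-0.    0.02 -0.  ] [26.28  0.07 22.5 ]
(-40, 0, 100, 0) [-0.    0.02 -0.  ] [66.28  0.07 37.49]
(-45, 0, 80, -3) [-0.    3.02 -0.  ] [7.136e+01 7.000e-02 5.209e+01]
(-30, 0, 78, -3) [-0.    3.02 -0.  ] [56.36  0.07 54.1 ]
```

Cover angle ≈ 1.08 rad. Withdraw and lower the blade to the deck in front of the ridge.

Scaled: 4 mm is 0.2, 66 mm is 3.3, 3 degrees is 0.3.

```bash
python3 steer.py '[[0, 0, 0, 1.25, 0, 0.2, 10], [0, 0, 0, 2.75, 0, 0.6, 10], [0, 0.15, 0, 3.3, 0, 1.8, 10], [0, 0.3, 0, 3.3, 0, 2.5, 10], [0, 0.3, 0, 3.3, 0, 2.7, 10], [0, 0.3, 0, 3.3, 0, 2.7, 10]]'| grep -E "pos|ft_f"; python3 - <<'E'
from h import *
print(tipnow())
for q in [(-40,0,74,-3),(-16,0,74,-3),(-10,0,74,-3),(-4.5,0,74,-3)]: print(q,*rows(*pose(*q)))
E
```

```text
tool_pos: [480.7, -43.8, 78.9]
ft_force: [-0.1, -0.2, -0.8]
[-39.53704304   0.1439275   77.47114016]
(-40, 0, 74, -3) [ 0.02 -0.03  0.02] [ 0.28 -0.11  3.55]
(-16, 0, 74, -3) [ 0.02 -0.03  0.02] [-23.69  -0.12   2.28]
(-10, 0, 74, -3) [ 0.02 -0.03  0.02] [-29.68  -0.12   1.96]
(-4.5, 0, 74, -3) [ 0.02 -0.03  0.02] [-35.17  -0.13   1.67]
```

```bash
python3 steer.py '[[0, 0, 0, 0, 0, 0.175, 10], [0, 0, 0, -0.5, 0, 0.15, 10], [0, 0, 0, -1, 0, 0.125, 10], [0, 0, 0, -1.2, 0, 0.115, 10], [0, 0, 0, -1.2, 0, 0.115, 10]]'| grep -E "pos|ft_f"; for i in 1 2; do python3 steer.py '[[0, 0, 0, -0.15, 0, -0.0075, 10], [0, 0, 0, -0.15, 0, -0.0075, 10]]'| grep -E "pos|ft_f"; done; python3 -c "
from h import *
print(tipnow())"
```

```text
tool_pos: [504.2, -39.3, 75.8]
ft_force: [-2.8, -0.3, 0.9]
tool_pos: [507.9, -38.6, 76.3]
ft_force: [0.2, 0.4, 1.4]
tool_pos: [510.5, -38.1, 76.2]
ft_force: [0.5, 0.7, 1.5]
[-9.15457372 -0.09087322 74.90664868]
```

```bash
for i in 1 2; do python3 steer.py '[[0, 0, 0, -0.075, 0, 0, 10], [0, 0, 0, -0.075, 0, 0, 10]]'| grep -E "pos|ft_f"; done; python3 -c "
from h import *
print(tipnow())"
```

```text
tool_pos: [511.5, -37.8, 75.9]
ft_force: [-0.5, -0.6, 1.8]
tool_pos: [513.0, -37.5, 75.8]
ft_force: [-1.0, 1.1, 1.6]
[-6.65925780e+00 -7.61960803e-03  7.43572854e+01]
```

```bash
for i in 1 2; do python3 steer.py '[[0, 0, 0, -0.075, 0, 0, 10], [0, 0, 0, -0.075, 0, 0, 10]]'| grep -E "pos|ft_f"; done; python3 - <<'E'
from h import *
print(tipnow()); t=r.sense(); print(t["time"])
E
```

```text
tool_pos: [514.1, -37.2, 75.5]
ft_force: [-2.9, -0.8, 2.8]
tool_pos: [514.2, -37.1, 74.9]
ft_force: [-8.4, -2.3, 4.6]
[-5.34319098  0.09690428 73.12282191]
18.6
```

Hard stop at tip x = −5.4 mm, where the far-end ridge face should be. Now plan closing: hook the blade over the cover's edge, follow its arc, then press with the handle's underside.

```bash
cat >> h.py <<'E'
def arc(th,dz=0):
    c,n=np.cos(th),np.sin(th); b=th*28/1.2; br=np.deg2rad(b)
    return (34-82*c+15*n+20*np.cos(br)+np.sin(br),0,75+82*n+15*c-20*np.sin(br)+np.cos(br)+dz,-b)
E
python3 - <<'E'
from h import *
for q in [(-30,0,77,-3),(-60,0,90,-3),(-60,0,140,-3),(-60,0,190,-8),(-20,0,205,-18),arc(1.3,30),arc(1.3,2)]: print(np.round(q),*rows(*pose(*q)))
E
```

```text
[-30   0  77  -3] [ 0.03 -0.21  0.  ] [24.82 -0.09 -2.12]
[-60   0  90  -3] [ 0.03 -0.21  0.  ] [ 55.5   -0.09 -13.42]
[-60   0 140  -3] [ 0.03 -0.21  0.  ] [ 58.3   -0.07 -63.34]
[-60   0 190  -8] [0.03 4.79 0.  ] [ 6.1090e+01 -4.0000e-02 -1.2225e+02]
[-20   0 205 -18] [ 0.03 14.79  0.  ] [ 1.9620e+01 -2.0000e-02 -1.5728e+02]
[ 44.   0. 179. -30.] [3.000e-02 2.713e+01 1.000e-02] [-5.3140e+01 -3.0000e-02 -1.5568e+02]
[ 44.   0. 151. -30.] [3.000e-02 2.713e+01 1.000e-02] [-5.4710e+01 -4.0000e-02 -1.2772e+02]
```

Scaled: -20 mm is -1, 20 mm is 1, 27 degrees is 2.7.

```bash
python3 steer.py '[[0, 0, 0, 1.25, 0, -0.1, 10], [0, 0, 0, 2.75, 0, -0.7, 10], [0, 0, 0, 2.9, 0, -3.15, 10], [0, 0.5, 0, 3.05, 0, -6, 10], [0, 1.5, 0, 1, 0, -7.85, 10], [0, 2.1, 0, -1, 0, -8, 10], [0, 2.7, 0, -2.65, 0, -7.8, 10], [0, 2.7, 0, -2.65, 0, -7.8, 10]]'| grep -E "pos|rot|ft_f"; python3 - <<'E'
from h import *
print(tipnow())
for q in [arc(1.3,2)]+[arc(t) for t in (1.15,1.0,.85,.7,.55,.4,.25,.13)]: print(np.round(q),*rows(*pose(*q)))
E
```

```text
tool_pos: [576.4, -24.0, 220.7]
tcp_rot: [179.8, -30.7, -168.6]
ft_force: [-0.1, 1.0, -1.7]
[ 45.74899582   1.16434394 171.5389731 ]
[ 44.   0. 151. -30.] [ 0.11 -0.35  0.16] [-9.36 -0.94 19.23]
[ 32.   0. 148. -27.] [ 0.12 -3.85  0.16] [-1.2  -0.95 34.06]
[ 21.   0. 145. -23.] [ 0.12 -7.35  0.16] [ 6.37 -0.96 48.48]
[ 10.   0. 141. -20.] [  0.13 -10.85   0.15] [12.13 -0.97 63.97]
[  0.   0. 135. -16.] [  0.13 -14.35   0.15] [15.94 -0.99 80.28]
[ -8.   0. 127. -13.] [  0.13 -17.85   0.14] [17.7  -1.02 97.14]
[-16.   0. 118.  -9.] [  0.14 -21.35   0.14] [ 17.32  -1.05 114.25]
[-22.   0. 109.  -6.] [  0.14 -24.85   0.14] [ 14.79  -1.09 131.33]
[-25.   0. 100.  -3.] [  0.15 -27.65   0.13] [ 11.23  -1.13 144.77]
```

Scaled: 64 mm is 3.2, 56 mm is 2.8, -11 degrees is -1.1.

```bash
python3 steer.py '[[0, 0, 0, -0.45, -0.05, 0.5, 10], [0, 0, 0, -0.45, -0.05, 1, 10], [0, -0.2, 0, -0.25, -0.05, 1.35, 10], [0, -0.4, 0, -0.05, -0.05, 1.7, 10], [0, -0.55, 0, 0.15, -0.05, 2.05, 10], [0, -0.75, 0, 0.325, -0.05, 2.425, 10], [0, -0.9, 0, 0.475, -0.05, 2.8, 10], [0, -1.1, 0, 0.6, -0.05, 3.2, 10]]'| grep -E "pos|rot|ft_f"; python3 - <<'E'
from h import *
print(tipnow(),r.sense()["ft_force"])
for q in [arc(t) for t in (.85,.7,.55,.4,.25,.13)]: print(np.round(q),*rows(*pose(*q)))
E
```

```text
tool_pos: [533.8, -34.7, 181.2]
tcp_rot: [-179.9, -18.7, -168.9]
ft_force: [-1.6, -0.6, 3.9]
[ 10.08302391  -1.44463525 151.93664094] [-1.5778768  -0.63002261  3.90454661]
[ 10.   0. 141. -20.] [-0.06  1.14 -0.06] [-3.76  1.35  8.55]
[  0.   0. 135. -16.] [-0.06 -2.36 -0.06] [ 3.36  1.36 23.72]
[ -8.   0. 127. -13.] [-0.06 -5.86 -0.06] [ 8.58  1.37 39.84]
[-16.   0. 118.  -9.] [-0.06 -9.36 -0.05] [11.77  1.39 56.66]
[-22.   0. 109.  -6.] [ -0.07 -12.86  -0.05] [12.85  1.41 73.89]
[-25.   0. 100.  -3.] [ -0.07 -15.66  -0.05] [12.15  1.42 87.77]
```

```bash
python3 steer.py '[[0, 0, 0, 0, 0, 0, 10], [0, 0, 0, 0, 0, 0, 10]]'| grep -E "pos|rot|ft_f"; python3 - <<'E'
from h import *
print(tipnow())
for q in [arc(t) for t in (.85,.7,.55,.4,.25,.13)]: print(np.round(q),*rows(*pose(*q)))
E
```

```text
tool_pos: [534.3, -34.5, 180.5]
tcp_rot: [-180.0, -18.9, -168.8]
ft_force: [-0.8, -0.8, 2.6]
[ 10.51781374  -1.27161034 150.86740091]
[ 10.   0. 141. -20.] [-0.03  0.93 -0.03] [-3.05  1.22  8.05]
[  0.   0. 135. -16.] [-0.03 -2.57 -0.03] [ 4.01  1.22 23.24]
[ -8.   0. 127. -13.] [-0.03 -6.07 -0.03] [ 9.17  1.23 39.39]
[-16.   0. 118.  -9.] [-0.03 -9.57 -0.03] [12.3   1.23 56.22]
[-22.   0. 109.  -6.] [ -0.03 -13.07  -0.03] [13.31  1.24 73.46]
[-25.   0. 100.  -3.] [ -0.03 -15.87  -0.03] [12.57  1.25 87.33]
```

Scaled: 8 mm is 0.4, 56 mm is 2.8, -8 degrees is -0.8.

```bash
python3 steer.py '[[0, 0, 0, -0.05, 0.06, 0.4, 10], [0, -0.1, 0, 0.05, 0.06, 0.75, 10], [0, -0.25, 0, 0.2, 0.06, 1.15, 10], [0, -0.45, 0, 0.325, 0.06, 1.55, 10], [0, -0.6, 0, 0.45, 0.06, 1.95, 10], [0, -0.8, 0, 0.55, 0.06, 2.4, 10], [0, -0.95, 0, 0.6, 0.06, 2.8, 10], [0, -0.95, 0, 0.6, 0.06, 2.8, 10]]'| grep -E "pos|rot|ft_f"; python3 - <<'E'
from h import *
print(tipnow())
for q in [arc(t) for t in (.4,.25,.13)]: print(np.round(q),*rows(*pose(*q)))
E
```

```text
tool_pos: [503.6, -38.8, 128.8]
tcp_rot: [180.0, -9.6, -168.8]
ft_force: [-0.4, -1.0, -0.8]
[-16.90985901   0.53189209 115.48796144]
[-16.   0. 118.  -9.] [ 0.05 -0.29 -0.  ] [-0.63 -0.54 -2.63]
[-22.   0. 109.  -6.] [ 0.05 -3.79 -0.01] [ 3.15 -0.55 14.21]
[-25.   0. 100.  -3.] [ 0.05 -6.59 -0.01] [ 4.66 -0.57 28.03]
```

```bash
python3 steer.py '[[0, -0.2, 0, 0.1, -0.025, 0.4, 10], [0, -0.4, 0, 0.16, -0.025, 0.7, 10], [0, -0.65, 0, 0.235, -0.025, 1.4, 10], [0, -0.65, 0, 0.235, -0.025, 1.4, 10]]'| grep -E "pos|rot|ft_f"; python3 - <<'E'
from h import *
print(tipnow()); save("scene","s4")
for q in [(-20,0,125,0),(30,0,125,2),(53,0,112,3),(53,0,107,3)]: print(np.round(q),*rows(*pose(*q)))
E
```

```text
tool_pos: [494.7, -41.0, 102.2]
tcp_rot: [179.9, -3.2, -168.8]
ft_force: [0.2, 0.3, -1.0]
[-2.52546585e+01  2.96364965e-02  1.00514582e+02]
[-20   0 125   0] [ 0.02 -3.12 -0.01] [ -3.55   0.16 -18.19]
[ 30   0 125   2] [ 0.02 -5.12 -0.01] [-53.87   0.17 -17.33]
[ 53   0 112   3] [ 0.02 -6.12 -0.01] [-77.79   0.17  -3.82]
[ 53   0 107   3] [ 0.02 -6.12 -0.01] [-78.06   0.16   1.17]
```

Scaled: -10 mm is -0.5, -4 mm is -0.2, -5 degrees is -0.5.

```bash
python3 steer.py '[[0, -0.3, 0, -0.175, 0, -0.9, 10], [0, -0.4, 0, -1.5, 0, -0.9, 10], [0, -0.5, 0, -2.7, 0, -0.85, 10], [0, -0.6, 0, -3.9, 0, -0.5, 10], [0, -0.6, 0, -3.9, 0, -0.2, 10], [0, -0.6, 0, -3.9, 0, -0.2, 10]]'| grep -E "pos|ft_f"; python3 steer.py '[[0, 0, 0, 0, 0, 0.2, 10], [0, 0, 0, 0, 0, 0.4, 10], [0, 0, 0, 0, 0, 0.4, 10]]'| grep -E "pos|ft_f"; python3 -c "
from h import *
print(tipnow())"
```

```text
tool_pos: [571.8, -25.9, 102.5]
ft_force: [0.2, -0.5, -1.0]
tool_pos: [573.0, -26.1, 95.6]
ft_force: [-1.8, -1.4, 1.3]
[ 54.00803357  -0.52744994 104.96788971]
```

```bash
for i in 1 2 3 4; do python3 steer.py '[[0, 0, 0, 0, 0, 0.05, 10], [0, 0, 0, 0, 0, 0.05, 10]]'| grep -E "pos|ft_f"; done
```

```text
tool_pos: [573.1, -26.2, 95.3]
ft_force: [-5.5, -1.2, 9.6]
tool_pos: [573.2, -26.2, 95.1]
ft_force: [-9.1, 0.1, 14.3]
tool_pos: [573.2, -26.2, 94.8]
ft_force: [-12.5, -1.2, 21.0]
tool_pos: [573.3, -26.3, 94.6]
ft_force: [-18.1, -0.3, 28.0]
```

Scaled: -80 mm is -4, -150 mm is -7.5, 3 degrees is 0.3.

```bash
python3 steer.py '[[0, 0.3, 0, 0, 0, -1.75, 10], [0, 0.3, 0, 2, 0, -4, 10], [0, 0.3, 0, 4.5, 0, -6, 10], [0, 0.3, 0, 7, 0, -7.5, 10], [0, 0.3, 0, 7, 0, -7.5, 10]]'| grep -E "pos|ft_f|time"; python3 - <<'E'
from h import *
s5=save("scene","s5"); s0=cv2.imread("pics/scene0.png").astype(int)
s=load("s2")
c=np.array([proj(s,sup(34+x,y,75+z)) for x,y,z in [(-82,56,15),(-82,56,-2.5),(0,56,-2.5),(0,-56,15),(-82,-56,15)]]); print(np.round(c))
m=np.zeros((400,640),np.uint8); cv2.fillPoly(m,[np.round(c).astype(int)],1); m=cv2.dilate(m,np.ones((5,5)))>0
for k in("s1","s2","s4","s5"):
    d=np.abs(load(k)["pixels"].astype(int)-s0).max(-1); print(k,d[m].mean(),(d[m]>25).sum(),m.sum())
# detect front side edge shift: template match of the near front corner patch
u,v=np.round(c[0]).astype(int)
t=s0[v-5:v+6,u-8:u+7].astype(np.uint8)
for k in("s1","s2","s4","s5"):
    im=load(k)["pixels"][v-13:v+14,u-16:u+15]; r_=cv2.matchTemplate(im,t,cv2.TM_CCOEFF_NORMED); _,b,_,l=cv2.minMaxLoc(r_); print(k,round(b,3),l[0]-8,l[1]-8)
E
```

```text
time: 25.15
tool_pos: [428.1, -55.4, 237.5]
ft_force: [1.3, 0.3, -0.7]
[[318. 232.]
 [318. 236.]
 [298. 242.]
 [286. 223.]
 [305. 218.]]
s1 8.77792732166891 81 743
s2 13.627187079407806 143 743
s4 12.10228802153432 105 743
s5 1.6473755047106327 1 743
s1 0.839 0 -1
s2 0.829 -1 -1
s4 0.881 0 -1
s5 0.996 0 0
```

The scene difference to the start picture is at noise level (corner match 0.996, no shift), so the cover is shut. Now return the knife.

```bash
python3 - <<'E'
from h import *
M=np.diag([-1.,1,-1])
for q in [(470,120,220),(507,264,180),(507,264,60),(507,264,14)]: print(q,*rows(q,M))
E
```

```text
(470, 120, 220) [-0.1   0.28 11.14] [-74.25 163.76  15.72]
(507, 264, 180) [-0.1   0.28 11.14] [-138.19  297.99   55.73]
(507, 264, 60) [-0.1   0.28 11.14] [-137.62  298.25  175.73]
(507, 264, 14) [-0.1   0.28 11.14] [-137.4   298.35  221.73]
```

```bash
python3 steer.py '[[0, 0, 0.4, -1.2, 2.75, 0.25, 10], [0, 0, 0.8, -2.5, 5.5, 0.5, 10], [0, 0.03, 1.11, -3.7, 8.15, 0.75, 10], [0, 0.03, 1.11, -4.8, 10.4, 1.75, 10], [0, 0.03, 1.11, -5.9, 12.65, 3.5, 10], [0, 0.03, 1.11, -6.9, 14.9, 5.5, 10], [0, 0.03, 1.11, -6.9, 14.9, 7.5, 10], [0, 0.03, 1.11, -6.9, 14.9, 8.8, 10]]'| grep -E "pos|ft_f"; python3 steer.py '[[0, 0, 0, 0, 0, 1, 10], [0, 0, 0, 0, 0, 1.75, 10], [0, 0, 0, 0, 0, 2, 10], [0, 0, 0, 0, 0, 2, 10]]'| grep -E "pos|rot|ft_f"
```

```text
tool_pos: [503.7, 265.2, 52.5]
ft_force: [0.2, -0.4, -0.5]
tool_pos: [506.2, 264.6, 18.1]
tcp_rot: [-180.0, -0.3, -179.9]
ft_force: [0.4, 0.1, -0.3]
```

```bash
for i in 1 2 3; do python3 steer.py '[[0, 0, 0, 0, 0, 0.15, 10], [0, 0, 0, 0, 0, 0.15, 10]]'| grep -E "pos|ft_f"; done
```

```text
tool_pos: [506.2, 264.7, 15.3]
ft_force: [-0.2, 0.7, -0.7]
tool_pos: [505.6, 264.5, 11.5]
ft_force: [0.9, -0.6, -0.6]
tool_pos: [506.0, 264.7, 9.8]
ft_force: [-5.1, -3.1, 10.3]
```

Floor contact. Release with a limited opening and lift.

Scaled: -0.7 mm is -0.035.

```bash
python3 steer.py '[[0, 0, 0, 0, 0, -0.035, 10], [0, 0, 0, 0, 0, -0.035, 40], [0, 0, 0, 0, 0, -0.035, 40], [0, 0, 0, 0, 0, -0.035, 40]]'| grep -E "pos|ft_f|gap"; python3 steer.py '[[0, 0, 0, 0, 0, -1, 40], [0, 0, 0, 0, 0, -3, 40], [0, 0, 0, 0, 0, -5.5, 40], [0, 0, 0, 0, 0, -5.5, 40], [0, 0, 0, 0, 0, -5.5, 40]]'| grep -E "time|pos|ft_f|gap"; python3 - <<'E'
from h import *
s=save("wrist","w10"); o=load("w3")
def blade(s,x0,y0,x1,y1):
    im=s["pixels"][y0:y1,x0:x1]; h=cv2.cvtColor(im,cv2.COLOR_BGR2HSV)
    m=((h[...,1]<45)&(h[...,2]>150)).astype(np.uint8); n,l,st,c=cv2.connectedComponentsWithStats(m); i=1+np.argmax(st[1:,4]); return st[i]+np.array([x0,y0,0,0,0]),c[i]+(x0,y0)
for a in(o,s):
    b=blade(a,295,240,345,336); print(b,plane(a,*b[1],12))
t0=cv2.imread("pics/top0.png").astype(int); t=save("top","top9")["pixels"].astype(int)
d=(np.abs(t-t0).max(-1)>40).astype(np.uint8)
for n,(u,v) in dict(tape=(392,219),sand=(270,242),glue=(459,230),supply=(318,190),tray=(230,213)).items(): print(n,d[v-20:v+20,u-20:u+20].sum())
E
```

```text
tool_pos: [505.7, 264.5, 9.2]
ft_force: [-0.7, -0.3, -0.6]
finger_gap: 40.1
time: 28.58
tool_pos: [506.7, 264.8, 120.5]
ft_force: [-0.1, -1.0, -1.3]
finger_gap: 39.7
(array([ 308,  254,   19,   76, 1281]), array([317.28103044, 291.3559719 ])) [575.0961052  265.22804285  12.        ]
(array([ 310,  243,   18,   76, 1290]), array([318.18372093, 279.84031008])) [573.20260983 263.59996076  12.        ]
tape 0
sand 0
glue 0
supply 0
tray 847
```

```bash
python3 -c "
from bench import r
print(r.hand_in())"
```

```text
the job is handed in; nothing more can be done
None
```

I levered the cover off its catch, swung it open to about 1.08 rad, pushed the selector to its far stop, pressed the cover shut, and laid the knife back flat in its lane. The tape, sanding block and glue bottle did not move, and I handed the job in at about 29 s; no verdict came back.

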